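# Clamp the tube rotor with its ratchet knob, then start it at the guarded button

### The arm

A 7-joint arm with a two-finger parallel gripper is mounted at the origin on the work surface. World frame = base frame: x ahead of the robot, y to its left, z up, the work surface at z = 0. Lengths are in mm, angles in degrees, forces in N, time in s.
With the tool pointing down it reaches from about 400 to 925 mm from the base axis. Payload 4.1 kg.
Tool frame: the origin (TCP) lies midway between the tips of the shut fingers; the grasp point (between the pads) lies 19 mm behind it; z points along the fingers, y is the line along which they close (so a half turn about z gives the same grasp; the last joint's range is limited). The gripper opens to 85 mm and grips with 20 to 120 N. Pads are 22 mm wide; open, the fingers measure 114 mm over their backs; the gripper's body (76 mm by 85 mm) begins 54 mm behind the grasp point. The pads swing forward as they close: fully open they stand 13 mm farther back than shut.
Start: joints at [62.223, 22.827, 2.584, 88.041, -1.071, 69.15, -2.905], TCP at [244.634, -602.244, 231.347] pointing down, gripper open.
Joint ranges: [-161.44, 161.44], [-28.35, 127.94], [-78.24, 83.42], [0, 140.83], [-78.03, 258.03], [13.02, 114.36], [-168.23, 168.23]. Speed limits (degrees/s): [147.25, 147.25, 180, 180, 180, 180, 180].

### API

Orientations are given as a 3x3 rotation matrix whose columns are the frame's x, y, z axes.
In Python, from plant import * gives the robot as it stands.
- The arm moves only by the tool play_rows, never from a script. Its argument "increments" is a list of rows, each an object with "translation": the shift along the tool's x, y, z in m, a list of three; "yaw": the turn about the tool's z in rad; "fingers": the finger opening in m, from 0 to 0.0854. A call has exactly 8 rows; each row is the pose to reach, as a shift and turn from the pose commanded when the call began, along the tool's axes at that moment; what a row does not reach only later rows make up. A row lasts 1/10 s, in which the tool goes at most 50 mm and 8.59 degrees, less where a joint would pass 70% of its speed; a pose out of reach is approached as far as the arm can. A call with a gripper value outside its range is refused whole. The fingers move at their own pace and stop on an object; the grip force is fixed at half the most. Time passes only in rows, so rows that repeat a pose let the fingers close, or fill a call up. It gives the time, the measured TCP pose, the force, the opening and the grip force at its end, in the units of the state.
- get_state(): the state, without advancing time (a new reading comes with each control period).
- get_image(name): name is "scene" or "top" or "wrist"; returns (picture, depth): 420x560x3 uint8, blue, green, red; 420x560 float32, mm along the optical axis (not along the pixel's ray), 0 where there is no reading.
- get_calibration(name): a dict with "fx", "fy", "cx", "cy" (pixels), "dist_coeffs" ([k1, k2, p1, p2, k3] as OpenCV has them; the pictures are not rectified), "world_to_cam" (4x4, takes a point from world to camera coordinates); the wrist camera has in their place "tool_from_camera" (4x4, takes a point from camera to tool coordinates, whose origin is the TCP and whose axes are the flange's). Camera axes: x right, y up, looking along -z (the intrinsics and any distortion apply to the point x, -y, -z); pixel columns grow to the right and rows downward; lengths in mm; the calibration is good to about 2 mm. A picture is of the moment at which its call begins: read the wrist's pose just before it. get_calibration takes no time and is no camera call.
- hand_in(): hands the job in; it is judged then, once.
The state is a dict: "time": time; "joint_pos": joint angles; "joint_velocities": joint speeds; "joint_efforts": joint torques, N m; "tool_pos": TCP position; "eef_rot": TCP orientation; "contact_force": force on the tool from outside, world axes, zero at the start; "ft_torque": the same for the moment, N m; "grip_width": finger opening in mm; "gripper_force": force on a finger pad.
Only numpy, scipy, OpenCV 4.12 (cv2) and the standard library are available. Lean on these libraries where they do the work, as an engineer would, in place of code of your own. Each camera call takes 0.05 s, during which the arm holds its last target. There are 200 camera calls.

### The job

Make the tube rotor ready and start it: turn the black wing knob in the middle of the rotor clockwise, regrasping as needed, until its ratchet slips at the set torque, and stop within about half a turn of slipping. Only then flip up the clear guard on the grey start box until it stays up by itself, press the button beneath fully down and let it go. Leave the knob tight and the guard up, and do not shove or tip the bottle, the jar or the beaker standing by.

Things in the scene. Friction and masses are not known exactly. Their poses are not given: they have to be found in the camera images.
- machine: Fixed tube rotor machine: mint-green round drum 276 mm across, 96 mm high; on top a grey carousel with a ring (172 mm across) of 14 upright tubes whose red caps end 126 mm above the bench. Origin: on the bench, on the rotor's axis. It stands left or right of the robot's middle line, at any yaw within 0.7 rad; its key panel faces its own -x.
- knob_grip (a point): Grip point of the black ratchet wing knob in the rotor's middle: on its vertical axis, 161 mm above the bench. The knob is an upright flat bar 76 mm long, 18 mm thick, 42 mm high (top 177 mm, foot 135 mm above the bench) on a round boss 38 mm across. x of this frame runs along the bar, y across its flat sides, z up. Pinch the flat sides from above; the bar looks the same after half a turn.
- hub_screw (a joint): Turn of the clamp screw under the knob (steel collar with one lug), rad, clockwise from above positive. Starts at 2.0 to 3.1, runs down easily (0.05 N m) to its seat at 4.0; then the knob turns on stiffly (0.22 N m) by an unseen 0.2 to 1.0 rad while a hidden seal is squeezed; only then does the ratchet slip. Turned back, this screw loosens.
- ratchet (a joint): Slip of the knob's ratchet, rad: 0 at the start; grows only while the knob is turned clockwise with the ratchet slipping, which takes 0.5 N m. The knob is springy (3 N m per rad): at rest the hand still feels the last torque, and let go it springs back up to 0.17 rad. At 0.15 or more it has plainly slipped; it must not be spun on by more than about half a turn (3.1 rad).
- startbox: Fixed start box: grey block 130 mm (x) by 110 mm (y) by 55 mm high, on the other side of the middle line. Origin: on the bench, straight under the button's axis; the block reaches from 55 mm in front (-x) to 75 mm behind. Its guard opens from the front (-x) edge, up and back towards +x. x and y are the box's own, z up.
- guard (a joint): Angle of the clear guard, rad: 0 shut and level over the button, growing as it is flipped up, 1.57 upright, 1.95 at its back stop. It weighs 70 g, falls shut if let go below about 1.25 and stays up beyond about 1.35. Its hinge axis is level, along the box's y, through point guard_hinge.
- guard_hinge (a point): Middle of the guard's hinge axis, fixed to the start box: 45 mm behind (+x) the button's axis, 88 mm above the bench; frame as the box's.
- guard_lip (a point): Point on the guard's grey lip, 121 mm from the hinge axis in the guard's plane, 88 mm above the bench when shut. The clear plate is 92 mm long, 72 mm wide; the lip runs on from the middle of its front edge, 43 mm long, 16 mm wide (along y), 8 mm thick, free beneath. Pinched from above across its width, it swivels between the fingers as it swings up. The frame turns with the guard.
- start_top (a point): Centre of the top of the start button under the guard: a grey round push button 32 mm across, 73 mm above the bench when up, pressed straight down.
- start (a joint): Travel of the start button, m: 0 up, 0.006 fully down. It springs back; fully down takes about 5 N.
- reagent_bottle: Bystander: amber bottle 68 mm across, 170 mm high, loose; origin under its centre.
- jar: Bystander: jar 76 mm across, 100 mm high, loose; origin under its centre.
- beaker: Bystander: glass beaker 80 mm across, 100 mm high, loose; origin under its centre.
Not all that is in view belongs to the job. What is meant by the startbox is not pink, and is the larger of those in its own colour.

How it is judged:
By the outcome, as a careful person would: the job done as asked, in the order asked, and still so for the second after the job is handed in, with the robot touching nothing.
It also fails if it takes over 72 s, if anything falls off the work surface, if the arm or the gripper's body presses on something with over 40 N, if the wrist force passes 120 N, or if a joint passes its speed limit or range.

## Working session

There is one attempt and no reset: what is moved stays moved. The work goes in short steps, Python scripts to look and compute and a tool call to move; the robot and the scene stay as the last step left them, time stands still between calls to the robot, and variables do not carry over. Pictures are saved under pics/ and viewed, at most 10 in all, crops included, and the job is handed in when it is done.

Besides the shell and the picture viewer there is one more tool, called after ">>>" as name([rows], argument=value, ...), one row to a line, values as JSON. play_rows: Moves the arm, as the interface text tells. Its arguments: {"type":"object","properties":{"increments":{"type":"array","items":{"type":"object","properties":{"translation":{"type":"array","items":{"type":"number"}},"yaw":{"type":"number"},"fingers":{"type":"number"}}}}},"required":["increments"]}

```bash
mkdir -p pics
cat > h.py <<'E'
from plant import *
import numpy as np, cv2
def pts(name, depth, cal=None, st=None):
    c=get_calibration(name)
    K=np.array([[c['fx'],0,c['cx']],[0,c['fy'],c['cy']],[0,0,1]],float)
    h,w=depth.shape
    u,v=np.meshgrid(np.arange(w),np.arange(h))
    p=cv2.undistortPoints(np.stack([u,v],-1).reshape(-1,1,2).astype(np.float64),K,np.array(c['dist_coeffs'],float)).reshape(h,w,2)
    P=np.stack([p[...,0]*depth,-p[...,1]*depth,-depth],-1)
    if 'world_to_cam' in c: T=np.linalg.inv(np.array(c['world_to_cam']))
    else:
        Tw=np.eye(4);Tw[:3,:3]=np.array(st['eef_rot']);Tw[:3,3]=st['tool_pos']
        T=Tw@np.array(c['tool_from_camera'])
    return P@T[:3,:3].T+T[:3,3]
E
python3 - <<'E'
from h import *
st=get_state(); print(st)
for n in ['top','scene']:
    im,d=get_image(n); cv2.imwrite(f'pics/{n}0.png',im); np.save(f'pics/{n}0.npy',pts(n,d)*(d>0)[...,None])
    c=get_calibration(n);print(n,c['fx'],c['dist_coeffs'],np.linalg.inv(np.array(c['world_to_cam']))[:3,3], (d==0).mean())
E
```

```text
{'time': 0.0, 'joint_pos': array([62.22138758, 22.87248967,  2.57959113, 88.1148981 , -1.07231271,
       69.1496581 , -2.90699343]), 'joint_velocities': array([-0.00487885, -0.06631261,  0.02890456,  0.016063  ,  0.06983334,
        0.03076595,  0.07899696]), 'joint_efforts': array([ 1.56535289e-04, -4.75118709e+01,  1.36501618e+00, -2.54222131e+01,
        1.17960130e-02,  9.57326760e-03, -1.92227537e-05]), 'tool_pos': array([ 244.40204786, -601.61148128,  230.25117635]), 'eef_rot': array([[ 9.26456775e-01,  3.76400216e-01, -8.49428233e-04],
       [ 3.76401156e-01, -9.26455077e-01,  1.77789804e-03],
       [-1.17755892e-04, -1.96687146e-03, -9.99998059e-01]]), 'contact_force': array([ 0.32381624, -0.67171908, -0.31650108]), 'ft_torque': array([ 0.04302767,  0.01498055, -0.00756671]), 'gripper_force': 0.0, 'grip_width': 85.22156542580372}
top 413.67519251249166 [-0.08117161  0.          0.          0.          0.        ] [ 263.51731095   36.59146635 1559.05494506] 0.004285714285714286
scene 417.0161696715181 [0.02989694 0.         0.         0.         0.        ] [1075.5264457  -403.37971504 1132.15054461] 0.003813775510204082
```

View pics/top0.png

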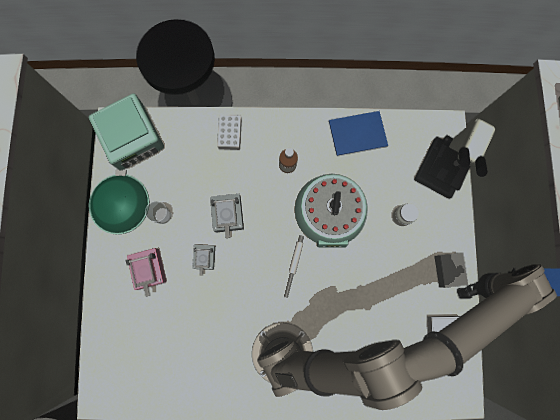

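View pics/scene0.png

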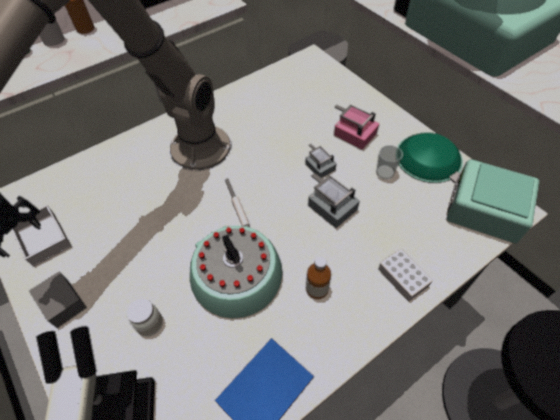

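Candidates for the start box in the top view are the large grey box (227,213), the small grey box (204,257) and the pink box (146,268). I choose the large grey one. The knob is the black bar at (335,203) inside the mint drum. The amber bottle is at (288,160), the jar at (404,213) and the beaker at (160,212).

Run:
```python
from h import *
im=cv2.imread('pics/top0.png'); P=np.load('pics/top0.npy')
hsv=cv2.cvtColor(im,cv2.COLOR_BGR2HSV)
def box(u0,v0,u1,v1):
    m=np.zeros(im.shape[:2],bool); m[v0:v1,u0:u1]=1; return m
B=box(290,165,380,255)
red=B&((hsv[...,0]<8)|(hsv[...,0]>172))&(hsv[...,1]>130)
n,l,s,c=cv2.connectedComponentsWithStats(red.astype(np.uint8))
q=np.array([np.median(P[l==i],0) for i in range(1,n) if s[i,4]>4])
print(len(q),np.round(q[:,2]))
A=np.c_[2*q[:,:2],np.ones(len(q))];x=np.linalg.lstsq(A,(q[:,:2]**2).sum(1),rcond=None)[0]
print('machine',x[:2],np.sqrt(x[2]+x[:2]@x[:2]))
k=B&(P[...,2]>150); kp=P[k]; print('knob',kp.mean(0),kp[:,2].max(),len(kp))
r=cv2.minAreaRect(kp[:,:2].astype(np.float32));print(r)
for nm,b in [('big',(205,185,250,240)),('small',(188,238,220,275))]:
    M=box(*b); z=P[...,2]; 
    t=M&(z>40)&(z<66); p=P[t]; print(nm,len(p),cv2.minAreaRect(p[:,:2].astype(np.float32)),np.median(p[:,2]))
    t=M&(z>72); p=P[t]; print(nm,'guard',len(p),cv2.minAreaRect(p[:,:2].astype(np.float32)),p[:,2].max())
for nm,b,h in [('bottle',(275,140,302,175),100),('jar',(390,200,420,228),80),('beaker',(147,200,175,225),40)]:
    p=P[box(*b)];p=p[p[:,2]>h];print(nm,len(p),p.min(0),p.max(0))
cv2.imwrite('pics/c1.png',np.hstack([cv2.resize(im[180:245,190:260],None,fx=5,fy=5),cv2.resize(im[170:235,300:370],None,fx=5,fy=5)]))
```

```text
14 [125. 125. 124. 124. 125. 127. 125. 128. 125. 125. 125. 125. 124. 127.]
machine [ 528.12475185 -183.46994117] 85.80688957405917
knob [ 527.55513733 -182.65942225  174.10146065] 185.81419586511538 137
((529.6588134765625, -183.7948760986328), (18.274885177612305, 79.11796569824219), 81.93441009521484)
big 441 ((512.7373046875, 207.4726104736328), (131.7730255126953, 110.93335723876953), 6.370954513549805) 54.315250860145625
big guard 637 ((485.0368957519531, 203.1866455078125), (141.6370391845703, 96.26510620117188), 7.100753307342529) 102.19349910047686
small 322 ((337.24664306640625, 288.0091247558594), (105.90982818603516, 70.40177154541016), 0.22106654942035675) 59.8572368195903Traceback (most recent call last):
  File "<stdin>", line 18, in <module>
    return umr_maximum(a, axis, None, out, keepdims, initial, where)
ValueError: zero-size array to reduction operation maximum which has no identity
```

```bash
cat >> h.py <<'E'
def go(target, xang=None):
    "shift in tool axes (m) and yaw (rad, clockwise +) to target TCP"
    st=get_state(); R=np.array(st['eef_rot']); d=R.T@(np.array(target)-st['tool_pos'])/1000
    a=np.degrees(np.arctan2(R[1,0],R[0,0])); 
    print('pos',np.round(st['tool_pos'],1),'xang',round(a,1),'shift',np.round(d,4),'yaw',None if xang is None else round(np.radians(a-xang),3))
E
python3 - <<'E'
from h import *
im=cv2.imread('pics/top0.png'); P=np.load('pics/top0.npy')
for nm,(u,v) in [('bottle',(289,152)),('jar',(405,212)),('beaker',(160,212))]:
    p=P[v-22:v+23,u-22:u+23].reshape(-1,3);p=p[(p[:,2]>30)&(p[:,2]<180)];print(nm,len(p),p.min(0).round(),p.max(0).round())
cv2.imwrite('pics/c1.png',np.hstack([cv2.resize(im[180:245,190:260],None,fx=5,fy=5),cv2.resize(im[170:235,300:370],None,fx=5,fy=5)]))
go([528.5,-183.5,235],171.9)
E
```

```text
bottle 360 [673. -54.  30.] [737.  13. 178.]
jar 430 [ 469. -493.   31.] [ 542. -419.  109.]
beaker 376 [467. 415.  30.] [598. 547. 108.]
pos [ 244.4 -601.7  230.4] xang 22.1 shift [ 0.4206 -0.2805 -0.0042] yaw -2.614
```

View pics/c1.png

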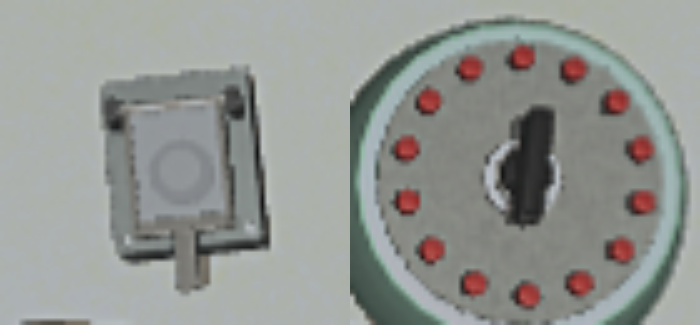

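The crop shows the large grey box with its clear guard and lip towards the robot (lip near 190,260 in the crop). The knob bar runs from (537,107) to (525,225). The choice is confirmed, so I'm moving above the knob.

>>> play_rows([
  {"translation": [0.42,-0.28,-0.01],"yaw": -2.61,"fingers": 0.085},
  {"translation": [0.42,-0.28,-0.01],"yaw": -2.61,"fingers": 0.085},
  {"translation": [0.42,-0.28,-0.01],"yaw": -2.61,"fingers": 0.085},
  {"translation": [0.42,-0.28,-0.01],"yaw": -2.61,"fingers": 0.085},
  {"translation": [0.42,-0.28,-0.01],"yaw": -2.61,"fingers": 0.085},
  {"translation": [0.42,-0.28,-0.01],"yaw": -2.61,"fingers": 0.085},
  {"translation": [0.42,-0.28,-0.01],"yaw": -2.61,"fingers": 0.085},
  {"translation": [0.42,-0.28,-0.01],"yaw": -2.61,"fingers": 0.085},
])

```text
time: 0.9
tool_pos: [469.9, -269.6, 239.1]
eef_rot: [[-0.021, 1.0, -0.0], [1.0, 0.021, -0.0], [-0.0, -0.0, -1.0]]
contact_force: [0.9, 0.4, -1.1]
grip_width: 85.0
gripper_force: 0.0
```

Run:
```python
from h import *
print(get_state()['joint_pos'].round(1));go([528.5,-183.5,235],171.9)
```

```text
[ 42.   12.1 -19.4 101.9   4.4  66.7  22.5]
pos [ 469.9 -269.6  239.1] xang 91.2 shift [0.0849 0.0604 0.004 ] yaw -1.408
```

>>> play_rows([
  {"translation": [0.085,0.06,0.004],"yaw": -1.41,"fingers": 0.085},
  {"translation": [0.085,0.06,0.004],"yaw": -1.41,"fingers": 0.085},
  {"translation": [0.085,0.06,0.004],"yaw": -1.41,"fingers": 0.085},
  {"translation": [0.085,0.06,0.004],"yaw": -1.41,"fingers": 0.085},
  {"translation": [0.085,0.06,0.004],"yaw": -1.41,"fingers": 0.085},
  {"translation": [0.085,0.06,0.004],"yaw": -1.41,"fingers": 0.085},
  {"translation": [0.085,0.06,0.004],"yaw": -1.41,"fingers": 0.085},
  {"translation": [0.085,0.06,0.004],"yaw": -1.41,"fingers": 0.085},
])

```text
time: 1.7
tool_pos: [527.8, -185.6, 234.7]
eef_rot: [[-0.94, 0.342, -0.001], [0.342, 0.94, 0.0], [0.001, -0.0, -1.0]]
contact_force: [0.0, -0.2, -0.6]
grip_width: 85.3
gripper_force: 0.0
```

Run:
```python
from h import *
st=get_state();print(st['joint_pos'].round(1));go([528.5,-183.5,235],171.9)
im,d=get_image('wrist');cv2.imwrite('pics/w1.png',im)
P=pts('wrist',d,st=st); m=(d>0)&(P[...,2]>150)&(P[...,2]<190)&(np.hypot(P[...,0]-528,P[...,1]+183)<60)
p=P[m];print(len(p),cv2.minAreaRect(p[:,:2].astype(np.float32)),np.median(p[:,2]))
```

```text
[ 41.9  15.6 -32.4  99.6   9.   67.5  76.9]
pos [ 527.8 -185.6  234.7] xang 160.0 shift [ 0.      0.0022 -0.0003] yaw -0.208
4047 ((528.0609741210938, -183.1011505126953), (18.081825256347656, 75.97206115722656), 82.60420227050781) 176.7435895473538
```

View pics/w1.png

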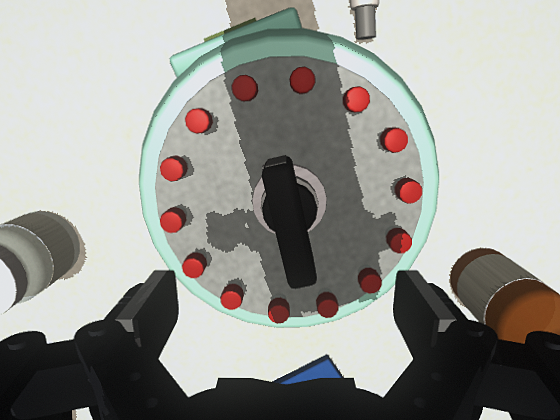

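The wrist view shows the bar running from (278,160) to (300,285), squarely between the fingers apart from about 12° of yaw. The measured axis is (528.1, -183.1). I'll descend.

>>> play_rows([
  {"translation": [0.0005,0.002,0],"yaw": -0.12,"fingers": 0.085},
  {"translation": [0.0005,0.002,0],"yaw": -0.21,"fingers": 0.085},
  {"translation": [0.0005,0.002,0.03],"yaw": -0.21,"fingers": 0.085},
  {"translation": [0.0005,0.002,0.06],"yaw": -0.21,"fingers": 0.085},
  {"translation": [0.0005,0.002,0.08],"yaw": -0.21,"fingers": 0.085},
  {"translation": [0.0005,0.002,0.093],"yaw": -0.21,"fingers": 0.085},
  {"translation": [0.0005,0.002,0.093],"yaw": -0.21,"fingers": 0.085},
  {"translation": [0.0005,0.002,0.093],"yaw": -0.21,"fingers": 0.0},
])

```text
time: 2.55
tool_pos: [528.9, -183.6, 142.8]
eef_rot: [[-0.989, 0.146, 0.001], [0.146, 0.989, -0.0], [-0.001, -0.0, -1.0]]
contact_force: [-0.0, -0.1, 0.6]
grip_width: 72.7
gripper_force: 0.0
```

Run:
```python
from h import *
go([528.1,-183.1,141],172.6)
```

```text
pos [ 528.9 -183.6  142.8] xang 171.6 shift [0.0009 0.0004 0.0018] yaw -0.017
```

Now I'll close the fingers and hold.

>>> play_rows([
  {"translation": [0.0005,0,0],"yaw": 0,"fingers": 0.0},
  {"translation": [0.0005,0,0],"yaw": 0,"fingers": 0.0},
  {"translation": [0.0005,0,0],"yaw": 0,"fingers": 0.0},
  {"translation": [0.0005,0,0],"yaw": 0,"fingers": 0.0},
  {"translation": [0.0005,0,0],"yaw": 0,"fingers": 0.0},
  {"translation": [0.0005,0,0],"yaw": 0,"fingers": 0.0},
  {"translation": [0.0005,0,0],"yaw": 0,"fingers": 0.0},
  {"translation": [0.0005,0,0],"yaw": 0,"fingers": 0.0},
])

```text
time: 3.35
tool_pos: [528.3, -183.1, 142.9]
eef_rot: [[-0.989, 0.145, 0.001], [0.145, 0.989, 0.0], [-0.001, 0.0, -1.0]]
contact_force: [-1.2, 2.4, 5.8]
grip_width: 16.9
gripper_force: 59.1
```

Run:
```python
from h import *
s=get_state();print(s['grip_width'],s['gripper_force'],s['ft_torque'],s['contact_force'])
```

```text
16.93213305767414 59.06383395195007 [0.36988769 0.22949693 0.02085268] [-1.20253207  2.35736514  5.83791168]
```

>>> play_rows([
  {"translation": [0,0,0],"yaw": 0.12,"fingers": 0.0},
  {"translation": [0,0,0],"yaw": 0.24,"fingers": 0.0},
  {"translation": [0,0,0],"yaw": 0.36,"fingers": 0.0},
  {"translation": [0,0,0],"yaw": 0.48,"fingers": 0.0},
  {"translation": [0,0,0],"yaw": 0.6,"fingers": 0.0},
  {"translation": [0,0,0],"yaw": 0.72,"fingers": 0.0},
  {"translation": [0,0,0],"yaw": 0.8,"fingers": 0.0},
  {"translation": [0,0,0],"yaw": 0.8,"fingers": 0.0},
])

```text
time: 4.15
tool_pos: [528.1, -183.3, 143.0]
eef_rot: [[-0.584, 0.812, 0.0], [0.812, 0.584, -0.001], [-0.001, -0.0, -1.0]]
contact_force: [-1.5, 2.0, 5.5]
grip_width: 17.5
gripper_force: 59.1
```

```bash
cat > s.py <<'E'
from h import *
s=get_state();print(s['grip_width'].round(1),s['gripper_force'],s['ft_torque'].round(3),s['contact_force'].round(1),s['joint_pos'].round(1));go([528.1,-183.1,141])
E
python3 s.py
```

```text
Traceback (most recent call last):
  File "s.py", line 2, in <module>
    s=get_state();print(s['grip_width'].round(1),s['gripper_force'],s['ft_torque'].round(3),s['contact_force'].round(1),s['joint_pos'].round(1));go([528.1,-183.1,141])
                        ^^^^^^^^^^^^^^^^^^^^^
AttributeError: 'float' object has no attribute 'round'
```

```bash
sed -i "s/s\['grip_width'\].round(1)/round(s['grip_width'],1)/" s.py; python3 s.py
```

```text
17.5 59.14938569068909 [0.291 0.352 0.032] [-1.5  2.   5.5] [ 34.5  19.8 -24.2 105.8   9.6  56.4  42. ]
pos [ 528.1 -183.3  143. ] xang 125.7 shift [0.0002 0.0001 0.002 ] yaw None
```

>>> play_rows([
  {"translation": [0,0,0],"yaw": 0.1,"fingers": 0.0},
  {"translation": [0,0,0],"yaw": 0.2,"fingers": 0.0},
  {"translation": [0,0,0],"yaw": 0.3,"fingers": 0.0},
  {"translation": [0,0,0],"yaw": 0.4,"fingers": 0.0},
  {"translation": [0,0,0],"yaw": 0.4,"fingers": 0.0},
  {"translation": [0,0,0],"yaw": 0.4,"fingers": 0.0},
  {"translation": [0,0,0],"yaw": 0.4,"fingers": 0.0},
  {"translation": [0,0,0],"yaw": 0.4,"fingers": 0.0},
])

```text
time: 4.95
tool_pos: [527.9, -183.3, 142.9]
eef_rot: [[-0.224, 0.975, -0.0], [0.975, 0.224, -0.0], [-0.0, -0.0, -1.0]]
contact_force: [-2.5, 1.6, 6.6]
grip_width: 17.2
gripper_force: 59.4
```

```bash
python3 s.py
```

```text
17.2 59.38198685646057 [0.372 0.485 0.174] [-2.5  1.6  6.6] [ 31.1  19.3 -20.  105.9   7.9  56.2  20.7]
pos [ 527.9 -183.3  142.9] xang 102.9 shift [0.0002 0.0003 0.0019] yaw None
```

>>> play_rows([
  {"translation": [0,0,0],"yaw": 0.06,"fingers": 0.0},
  {"translation": [0,0,0],"yaw": 0.12,"fingers": 0.0},
  {"translation": [0,0,0],"yaw": 0.18,"fingers": 0.0},
  {"translation": [0,0,0],"yaw": 0.24,"fingers": 0.0},
  {"translation": [0,0,0],"yaw": 0.3,"fingers": 0.0},
  {"translation": [0,0,0],"yaw": 0.3,"fingers": 0.0},
  {"translation": [0,0,0],"yaw": 0.3,"fingers": 0.0},
  {"translation": [0,0,0],"yaw": 0.3,"fingers": 0.0},
])

```text
time: 5.75
tool_pos: [527.8, -183.3, 142.9]
eef_rot: [[0.074, 0.997, -0.0], [0.997, -0.074, -0.0], [-0.0, -0.0, -1.0]]
contact_force: [-2.2, 1.2, 6.5]
grip_width: 17.5
gripper_force: 59.5
```

```bash
python3 s.py
```

```text
17.5 59.48678433895111 [0.304 0.553 0.192] [-2.2  1.2  6.5] [ 28.6  19.  -16.9 105.9   6.6  56.    4.6]
pos [ 527.8 -183.3  142.9] xang 85.8 shift [0.0002 0.0003 0.0019] yaw None
```

>>> play_rows([
  {"translation": [0,0,0],"yaw": 0.06,"fingers": 0.0},
  {"translation": [0,0,0],"yaw": 0.12,"fingers": 0.0},
  {"translation": [0,0,0],"yaw": 0.18,"fingers": 0.0},
  {"translation": [0,0,0],"yaw": 0.24,"fingers": 0.0},
  {"translation": [0,0,0],"yaw": 0.3,"fingers": 0.0},
  {"translation": [0,0,0],"yaw": 0.3,"fingers": 0.0},
  {"translation": [0,0,0],"yaw": 0.3,"fingers": 0.0},
  {"translation": [0,0,0],"yaw": 0.3,"fingers": 0.0},
])

```text
time: 6.55
tool_pos: [527.7, -183.2, 142.9]
eef_rot: [[0.365, 0.931, -0.001], [0.931, -0.365, -0.0], [-0.0, -0.0, -1.0]]
contact_force: [-2.2, 1.2, 6.3]
grip_width: 16.8
gripper_force: 59.5
```

```bash
python3 s.py
```

```text
16.8 59.53229248523712 [0.374 0.576 0.2  ] [-2.2  1.2  6.3] [ 26.1  18.8 -13.8 106.    5.4  55.8 -11.5]
pos [ 527.7 -183.2  142.9] xang 68.6 shift [0.0003 0.0004 0.0019] yaw None
```

The torque is steady at 0.2 N m, so the screw is in the seal-squeezing stage. I'll continue turning.

>>> play_rows([
  {"translation": [0,0,0],"yaw": 0.06,"fingers": 0.0},
  {"translation": [0,0,0],"yaw": 0.12,"fingers": 0.0},
  {"translation": [0,0,0],"yaw": 0.18,"fingers": 0.0},
  {"translation": [0,0,0],"yaw": 0.24,"fingers": 0.0},
  {"translation": [0,0,0],"yaw": 0.3,"fingers": 0.0},
  {"translation": [0,0,0],"yaw": 0.3,"fingers": 0.0},
  {"translation": [0,0,0],"yaw": 0.3,"fingers": 0.0},
  {"translation": [0,0,0],"yaw": 0.3,"fingers": 0.0},
])

```text
time: 7.35
tool_pos: [527.6, -183.1, 142.9]
eef_rot: [[0.623, 0.782, -0.001], [0.782, -0.623, -0.0], [-0.001, -0.001, -1.0]]
contact_force: [-3.1, 1.1, 7.6]
grip_width: 17.3
gripper_force: 60.1
```

```bash
python3 s.py
```

```text
17.3 60.119420886039734 [0.373 0.634 0.448] [-3.1  1.1  7.6] [ 23.6  18.7 -10.7 106.1   4.2  55.7 -27.5]
pos [ 527.6 -183.1  142.9] xang 51.5 shift [0.0003 0.0004 0.0019] yaw None
```

>>> play_rows([
  {"translation": [0,0,0],"yaw": 0.06,"fingers": 0.0},
  {"translation": [0,0,0],"yaw": 0.12,"fingers": 0.0},
  {"translation": [0,0,0],"yaw": 0.18,"fingers": 0.0},
  {"translation": [0,0,0],"yaw": 0.24,"fingers": 0.0},
  {"translation": [0,0,0],"yaw": 0.3,"fingers": 0.0},
  {"translation": [0,0,0],"yaw": 0.3,"fingers": 0.0},
  {"translation": [0,0,0],"yaw": 0.3,"fingers": 0.0},
  {"translation": [0,0,0],"yaw": 0.3,"fingers": 0.0},
])

```text
time: 8.15
tool_pos: [527.6, -183.0, 142.9]
eef_rot: [[0.826, 0.563, -0.001], [0.563, -0.826, -0.0], [-0.001, -0.0, -1.0]]
contact_force: [-2.5, 2.0, 7.1]
grip_width: 17.2
gripper_force: 60.2
```

```bash
python3 s.py
```

```text
17.2 60.22734761238098 [0.422 0.664 0.512] [-2.5  2.   7.1] [ 21.   18.5  -7.7 106.2   3.   55.6 -43.7]
pos [ 527.6 -183.   142.9] xang 34.3 shift [0.0004 0.0004 0.0019] yaw None
```

>>> play_rows([
  {"translation": [0,0,0],"yaw": 0.06,"fingers": 0.0},
  {"translation": [0,0,0],"yaw": 0.12,"fingers": 0.0},
  {"translation": [0,0,0],"yaw": 0.18,"fingers": 0.0},
  {"translation": [0,0,0],"yaw": 0.24,"fingers": 0.0},
  {"translation": [0,0,0],"yaw": 0.3,"fingers": 0.0},
  {"translation": [0,0,0],"yaw": 0.36,"fingers": 0.0},
  {"translation": [0,0,0],"yaw": 0.4,"fingers": 0.0},
  {"translation": [0,0,0],"yaw": 0.4,"fingers": 0.0},
])

```text
time: 8.95
tool_pos: [527.6, -182.8, 142.9]
eef_rot: [[0.981, 0.196, -0.001], [0.196, -0.981, 0.0], [-0.001, -0.0, -1.0]]
contact_force: [-2.9, 2.3, 7.5]
grip_width: 17.3
gripper_force: 60.2
```

```bash
python3 s.py
```

```text
17.3 60.24198889732361 [0.585 0.663 0.495] [-2.9  2.3  7.5] [ 17.7  18.4  -3.6 106.3   1.4  55.4 -65.2]
pos [ 527.6 -182.8  142.9] xang 11.3 shift [0.0004 0.0004 0.0019] yaw None
```

The torque is on a plateau of about 0.5 N m across 0.6 rad, so the ratchet has slipped. I'll release and rise.

>>> play_rows([
  {"translation": [0,0,0],"yaw": 0,"fingers": 0.085},
  {"translation": [0,0,0],"yaw": 0,"fingers": 0.085},
  {"translation": [0,0,0],"yaw": 0,"fingers": 0.085},
  {"translation": [0,0,0],"yaw": 0,"fingers": 0.085},
  {"translation": [0,0,-0.03],"yaw": 0,"fingers": 0.085},
  {"translation": [0,0,-0.06],"yaw": 0,"fingers": 0.085},
  {"translation": [0,0,-0.09],"yaw": 0,"fingers": 0.085},
  {"translation": [0,0,-0.09],"yaw": 0,"fingers": 0.085},
])

```text
time: 9.75
tool_pos: [530.7, -184.4, 236.8]
eef_rot: [[0.981, 0.194, 0.009], [0.194, -0.981, -0.003], [0.008, 0.004, -1.0]]
contact_force: [0.5, -0.3, -0.1]
grip_width: 85.1
gripper_force: 0.0
```

Run:
```python
from h import *
st=get_state()
im,d=get_image('wrist');cv2.imwrite('pics/w2.png',im)
P=pts('wrist',d,st=st); m=(d>0)&(P[...,2]>150)&(P[...,2]<190)&(np.hypot(P[...,0]-528,P[...,1]+183)<60)
p=P[m];print(len(p),cv2.minAreaRect(p[:,:2].astype(np.float32)))
# startbox plan
print(st['joint_pos'].round(1)); go([427.3,198,230],96.4); go([427.3,198,230],-83.6)
```

```text
3966 ((529.4763793945312, -182.98715209960938), (76.31146240234375, 18.09823226928711), 21.595287322998047)
[ 17.7  13.3  -3.5 100.2   0.9  66.  -64.8]
pos [ 529.3 -184.   234.4] xang 11.2 shift [-0.0258 -0.3945  0.0033] yaw -1.487
pos [ 529.3 -184.   234.4] xang 11.2 shift [-0.0258 -0.3945  0.0033] yaw 1.655
```

The bar now stands at 21.6° against the hand's 11.2°. That is the expected 0.17 rad spring-back, with no slip in the grip. Next is the guard lip, with the tool's x along the box's x.

>>> play_rows([
  {"translation": [-0.026,-0.394,0.003],"yaw": 0.084,"fingers": 0.085},
  {"translation": [-0.026,-0.394,0.003],"yaw": 0.084,"fingers": 0.085},
  {"translation": [-0.026,-0.394,0.003],"yaw": 0.084,"fingers": 0.085},
  {"translation": [-0.026,-0.394,0.003],"yaw": 0.084,"fingers": 0.085},
  {"translation": [-0.026,-0.394,0.003],"yaw": 0.084,"fingers": 0.085},
  {"translation": [-0.026,-0.394,0.003],"yaw": 0.084,"fingers": 0.085},
  {"translation": [-0.026,-0.394,0.003],"yaw": 0.084,"fingers": 0.085},
  {"translation": [-0.026,-0.394,0.003],"yaw": 0.084,"fingers": 0.085},
])

```text
time: 10.6
tool_pos: [423.9, 199.8, 228.0]
eef_rot: [[0.994, 0.113, -0.002], [0.113, -0.994, -0.001], [-0.002, 0.0, -1.0]]
contact_force: [1.7, -0.1, -0.2]
grip_width: 84.7
gripper_force: 0.0
```

>>> play_rows([
  {"translation": [0,0,0],"yaw": 0,"fingers": 0.085},
  {"translation": [0,0,0],"yaw": 0,"fingers": 0.085},
  {"translation": [0,0,0],"yaw": 0,"fingers": 0.085},
  {"translation": [0,0,0],"yaw": 0,"fingers": 0.085},
  {"translation": [0,0,0],"yaw": 0,"fingers": 0.085},
  {"translation": [0,0,0],"yaw": 0,"fingers": 0.085},
  {"translation": [0,0,0],"yaw": 0,"fingers": 0.085},
  {"translation": [0,0,0],"yaw": 0,"fingers": 0.085},
])

```text
time: 11.4
tool_pos: [425.8, 197.8, 229.2]
eef_rot: [[0.994, 0.111, 0.0], [0.111, -0.994, -0.0], [0.0, 0.0, -1.0]]
contact_force: [-0.6, -0.3, -0.5]
grip_width: 84.7
gripper_force: 0.0
```

Run:
```python
from h import *
st=get_state(); go([427.3,198,230],6.4);print(st['joint_pos'].round(1))
im,d=get_image('wrist');cv2.imwrite('pics/w3.png',im)
P=pts('wrist',d,st=st);np.save('pics/w3.npy',P*(d>0)[...,None])
y=np.radians(6.4);ex=np.array([np.cos(y),np.sin(y)]);ey=np.array([-ex[1],ex[0]]);o=np.array([502.8,206.4])
q=np.stack([(P[...,:2]-o)@ex,(P[...,:2]-o)@ey,P[...,2]],-1)
for nm,m in [('lip',(q[...,0]<-55)&(q[...,0]>-110)&(abs(q[...,1])<40)&(q[...,2]>75)&(q[...,2]<105)),('top',(q[...,2]>45)&(q[...,2]<62)&(abs(q[...,1])<75)&(q[...,0]>-75)&(q[...,0]<95)),('plate',(q[...,2]>80)&(q[...,2]<105)&(abs(q[...,1])<60)&(q[...,0]>-50)&(q[...,0]<40))]:
    p=P[(d>0)&m]; print(nm,len(p)); 
    if len(p)>10: print(cv2.minAreaRect(p[:,:2].astype(np.float32)),np.percentile(p[:,2],[5,50,95]), q[(d>0)&m].min(0),q[(d>0)&m].max(0))
```

```text
pos [425.8 197.8 229.2] xang 6.4 shift [ 0.0015 -0.0001 -0.0008] yaw -0.0
[  -9.6    5.   -21.7  111.4    2.1   64.  -115.8]
lip 897
((430.3247985839844, 198.80593872070312), (35.7411994934082, 15.621953964233398), 6.780768394470215) [90.70910201 92.03184993 93.26179756] [-90.72534388  -7.37445086  88.96087787] [-55.02449896   8.36027944  94.47424633]
top 6877
((512.352783203125, 208.3437042236328), (130.48448181152344, 110.6861572265625), 6.7361249923706055) [53.17894509 54.96179287 56.46184542] [-55.74510023 -54.71237056  49.76302848] [75.23840858 56.21667989 61.99826714]
plate 12738
((497.8629150390625, 206.63919067382812), (89.73974609375, 97.39344787597656), 6.385317325592041) [88.97993803 90.40594295 93.54300734] [-49.74767046 -47.91959145  80.03012228] [39.99393043 49.47403359 97.41811908]
```

View pics/w3.png

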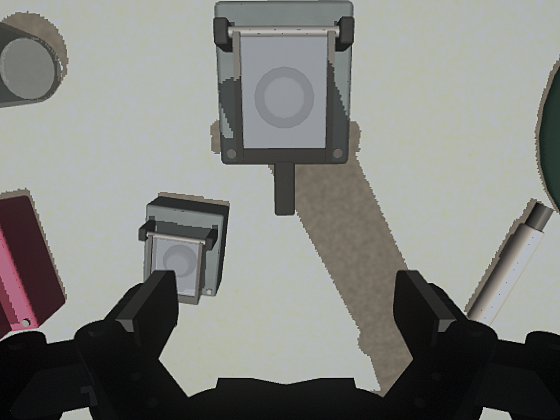

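The wrist view shows the lip at (285,188), centred between the fingers and aligned. The box's button ring is at (284,97), and the small decoy is clear of the fingers. I'll descend and pinch.

>>> play_rows([
  {"translation": [0.0005,-0.0005,0.04],"yaw": 0,"fingers": 0.05},
  {"translation": [0.0005,-0.0005,0.08],"yaw": 0,"fingers": 0.05},
  {"translation": [0.0005,-0.0005,0.12],"yaw": 0,"fingers": 0.05},
  {"translation": [0.0005,-0.0005,0.145],"yaw": 0,"fingers": 0.05},
  {"translation": [0.0005,-0.0005,0.159],"yaw": 0,"fingers": 0.05},
  {"translation": [0.0005,-0.0005,0.159],"yaw": 0,"fingers": 0.05},
  {"translation": [0.0005,-0.0005,0.159],"yaw": 0,"fingers": 0.0},
  {"translation": [0.0005,-0.0005,0.159],"yaw": 0,"fingers": 0.0},
])

```text
time: 12.25
tool_pos: [427.1, 199.0, 71.3]
eef_rot: [[0.994, 0.112, 0.002], [0.112, -0.994, 0.001], [0.002, -0.001, -1.0]]
contact_force: [0.4, 0.9, -0.2]
grip_width: 21.7
gripper_force: 0.0
```

>>> play_rows([
  {"translation": [0,0,0],"yaw": 0,"fingers": 0.0},
  {"translation": [0,0,0],"yaw": 0,"fingers": 0.0},
  {"translation": [0,0,0],"yaw": 0,"fingers": 0.0},
  {"translation": [0,0,0],"yaw": 0,"fingers": 0.0},
  {"translation": [0,0,0],"yaw": 0,"fingers": 0.0},
  {"translation": [0,0,0],"yaw": 0,"fingers": 0.0},
  {"translation": [0,0,0],"yaw": 0,"fingers": 0.0},
  {"translation": [0,0,0],"yaw": 0,"fingers": 0.0},
])

```text
time: 13.05
tool_pos: [427.2, 199.0, 71.4]
eef_rot: [[0.994, 0.112, 0.002], [0.112, -0.994, 0.001], [0.002, -0.0, -1.0]]
contact_force: [-0.8, -1.2, 5.4]
grip_width: 14.9
gripper_force: 58.8
```

```bash
python3 s.py
python3 - <<'E'
from h import *
s=get_state();ex=np.array([.9934,.1149]);h=np.array([547.1,212.1])
g=s['tool_pos']; dx=(h-g[:2])@ex; dz=g[2]+19-88; r=np.hypot(dx,dz);t0=np.arctan2(dz,dx);print(r,t0)
for i in range(17):
    t=t0+(1.62-t0)*i/16; print(i,round(t,2),round((dx-r*np.cos(t))/1000,4),round(-(r*np.sin(t)-dz)/1000,4))
E
```

```text
14.9 58.829153180122375 [-0.108  0.149 -0.01 ] [-0.8 -1.2  5.4] [ -12.    16.9  -20.9  120.7    8.7   43.7 -122. ]
pos [427.2 199.   71.4] xang 6.4 shift [ 0.0578  0.3909 -0.0696] yaw None
120.6893342643805 0.020049014256360135
0 0.02 0.0 0.0
1 0.12 0.0008 -0.012
2 0.22 0.0029 -0.0239
3 0.32 0.0061 -0.0355
4 0.42 0.0105 -0.0468
5 0.52 0.0159 -0.0576
6 0.62 0.0224 -0.0677
7 0.72 0.0299 -0.0772
8 0.82 0.0383 -0.0858
9 0.92 0.0476 -0.0936
10 1.02 0.0575 -0.1004
11 1.12 0.0681 -0.1062
12 1.22 0.0792 -0.1109
13 1.32 0.0907 -0.1145
14 1.42 0.1025 -0.1169
15 1.52 0.1145 -0.1181
16 1.62 0.1266 -0.1181
```

The lip is gripped (14.9 mm, 59 N). I'll swing it along the arc in three calls.

>>> play_rows([
  {"translation": [0.0008,0,-0.012],"yaw": 0,"fingers": 0.0},
  {"translation": [0.0029,0,-0.0239],"yaw": 0,"fingers": 0.0},
  {"translation": [0.0061,0,-0.0355],"yaw": 0,"fingers": 0.0},
  {"translation": [0.0105,0,-0.0468],"yaw": 0,"fingers": 0.0},
  {"translation": [0.0159,0,-0.0576],"yaw": 0,"fingers": 0.0},
  {"translation": [0.0224,0,-0.0677],"yaw": 0,"fingers": 0.0},
  {"translation": [0.0299,0,-0.0772],"yaw": 0,"fingers": 0.0},
  {"translation": [0.0299,0,-0.0772],"yaw": 0,"fingers": 0.0},
])

```text
time: 13.85
tool_pos: [456.0, 202.2, 148.4]
eef_rot: [[0.994, 0.112, -0.001], [0.112, -0.994, -0.0], [-0.001, -0.0, -1.0]]
contact_force: [-2.1, 2.1, -2.0]
grip_width: 14.7
gripper_force: 59.4
```

```bash
python3 s.py
```

```text
14.7 59.350866079330444 [0.504 0.579 0.141] [-2.1  2.1 -2. ] [ -10.2   13.2  -21.3  113.3    5.8   54.6 -117.9]
pos [456.  202.2 148.4] xang 6.4 shift [0.0286 0.391  0.0074] yaw None
```

>>> play_rows([
  {"translation": [0.0084,0,-0.0086],"yaw": 0,"fingers": 0.0},
  {"translation": [0.0177,0,-0.0164],"yaw": 0,"fingers": 0.0},
  {"translation": [0.0276,0,-0.0232],"yaw": 0,"fingers": 0.0},
  {"translation": [0.0382,0,-0.029],"yaw": 0,"fingers": 0.0},
  {"translation": [0.0493,0,-0.0337],"yaw": 0,"fingers": 0.0},
  {"translation": [0.0608,0,-0.0373],"yaw": 0,"fingers": 0.0},
  {"translation": [0.0726,0,-0.0397],"yaw": 0,"fingers": 0.0},
  {"translation": [0.0846,0,-0.0409],"yaw": 0,"fingers": 0.0},
])

```text
time: 14.65
tool_pos: [539.9, 211.8, 188.6]
eef_rot: [[0.994, 0.112, -0.002], [0.112, -0.994, 0.0], [-0.002, -0.0, -1.0]]
contact_force: [-3.8, 3.6, -3.8]
grip_width: 14.4
gripper_force: 58.5
```

>>> play_rows([
  {"translation": [0.012,0,0.0],"yaw": 0,"fingers": 0.0},
  {"translation": [0.012,0,0.0],"yaw": 0,"fingers": 0.0},
  {"translation": [0.012,0,0.0],"yaw": 0,"fingers": 0.0},
  {"translation": [0.012,0,0.0],"yaw": 0,"fingers": 0.0},
  {"translation": [0.012,0,0.0],"yaw": 0,"fingers": 0.0},
  {"translation": [0.012,0,0.0],"yaw": 0,"fingers": 0.0},
  {"translation": [0.012,0,0.0],"yaw": 0,"fingers": 0.0},
  {"translation": [0.012,0,0.0],"yaw": 0,"fingers": 0.0},
])

```text
time: 15.45
tool_pos: [552.1, 213.2, 188.5]
eef_rot: [[0.994, 0.112, 0.001], [0.112, -0.994, 0.001], [0.001, -0.001, -1.0]]
contact_force: [-2.6, 5.0, -4.2]
grip_width: 14.4
gripper_force: 58.4
```

```bash
python3 s.py
```

```text
14.4 58.428300619125366 [ 0.919  0.718 -0.04 ] [-2.6  5.  -4.2] [  -9.6   19.8  -19.7   98.8    7.4   62.6 -115.2]
pos [552.1 213.2 188.5] xang 6.4 shift [-0.0683  0.3912  0.0472] yaw None
```

>>> play_rows([
  {"translation": [0,0,0.0],"yaw": 0,"fingers": 0.05},
  {"translation": [0,0,0.0],"yaw": 0,"fingers": 0.05},
  {"translation": [0,0,0.0],"yaw": 0,"fingers": 0.05},
  {"translation": [0,0,0.0],"yaw": 0,"fingers": 0.05},
  {"translation": [0,0,-0.03],"yaw": 0,"fingers": 0.05},
  {"translation": [0,0,-0.06],"yaw": 0,"fingers": 0.05},
  {"translation": [0,0,-0.09],"yaw": 0,"fingers": 0.05},
  {"translation": [-0.03,0,-0.09],"yaw": 0,"fingers": 0.05},
])

```text
time: 16.25
tool_pos: [527.1, 209.8, 283.1]
eef_rot: [[0.994, 0.109, 0.011], [0.109, -0.994, 0.004], [0.011, -0.003, -1.0]]
contact_force: [-1.2, -0.5, -0.3]
grip_width: 50.3
gripper_force: 0.0
```

Run:
```python
from h import *
print(np.round(get_calibration('wrist')['tool_from_camera'],2))
im,d=get_image('scene');cv2.imwrite('pics/s2.png',cv2.resize(im[110:260,230:420],None,fx=4,fy=4))
go([495.5,206.1,200],6.4)
```

```text
[[   0.      0.96    0.27   70.25]
 [   1.     -0.     -0.      0.53]
 [  -0.      0.27   -0.96 -142.71]
 [   0.      0.      0.      1.  ]]
pos [519.1 209.4 280.9] xang 6.5 shift [-0.0239  0.0006  0.0808] yaw 0.001
```

View pics/s2.png

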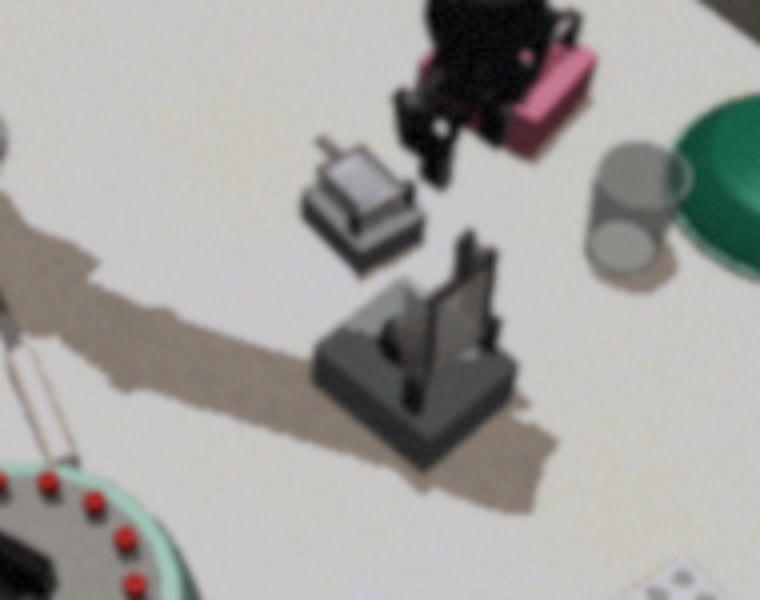

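The crop shows the guard standing upright by itself at (460,310). The wrist camera sits on the tool's +x side, so I'll turn half round before pressing to keep it away from the guard.

>>> play_rows([
  {"translation": [-0.024,0,0.0],"yaw": -3.14,"fingers": 0.0},
  {"translation": [-0.024,0,0.0],"yaw": -3.14,"fingers": 0.0},
  {"translation": [-0.024,0,0.0],"yaw": -3.14,"fingers": 0.0},
  {"translation": [-0.024,0,0.0],"yaw": -3.14,"fingers": 0.0},
  {"translation": [-0.024,0,0.0],"yaw": -3.14,"fingers": 0.0},
  {"translation": [-0.024,0,0.0],"yaw": -3.14,"fingers": 0.0},
  {"translation": [-0.024,0,0.0],"yaw": -3.14,"fingers": 0.0},
  {"translation": [-0.024,0,0.0],"yaw": -3.14,"fingers": 0.0},
])

```text
time: 17.1
tool_pos: [498.4, 206.1, 278.3]
eef_rot: [[0.25, 0.968, 0.0], [0.968, -0.25, -0.001], [-0.001, 0.001, -1.0]]
contact_force: [0.0, -0.3, -0.5]
grip_width: 0.1
gripper_force: 0.0
```

```bash
cat > g.py <<'E'
from h import *
s=get_state();print(s['joint_pos'].round(1),s['contact_force'].round(1),round(s['grip_width'],1)); go([495.5,206.1,200],186.5)
E
python3 g.py
```

```text
[ -2.5  10.9 -28.3  98.9   5.5  71.5 -46.6] [ 0.  -0.3 -0.5] 0.1
pos [498.4 206.1 278.3] xang 75.5 shift [-0.0007 -0.0028  0.0783] yaw -1.937
```

>>> play_rows([
  {"translation": [0,-0.003,0.0],"yaw": -1.94,"fingers": 0.0},
  {"translation": [0,-0.003,0.0],"yaw": -1.94,"fingers": 0.0},
  {"translation": [0,-0.003,0.0],"yaw": -1.94,"fingers": 0.0},
  {"translation": [0,-0.003,0.0],"yaw": -1.94,"fingers": 0.0},
  {"translation": [0,-0.003,0.0],"yaw": -1.94,"fingers": 0.0},
  {"translation": [0,-0.003,0.0],"yaw": -1.94,"fingers": 0.0},
  {"translation": [0,-0.003,0.0],"yaw": -1.94,"fingers": 0.0},
  {"translation": [0,-0.003,0.0],"yaw": -1.94,"fingers": 0.0},
])

```text
time: 17.9
tool_pos: [495.5, 206.9, 278.3]
eef_rot: [[-0.812, 0.584, 0.001], [0.584, 0.812, -0.001], [-0.001, -0.0, -1.0]]
contact_force: [0.1, -0.3, 0.7]
grip_width: 0.2
gripper_force: 0.0
```

>>> play_rows([
  {"translation": [0,0,0.0],"yaw": -0.15,"fingers": 0.0},
  {"translation": [0,0,0.0],"yaw": -0.3,"fingers": 0.0},
  {"translation": [0,0,0.0],"yaw": -0.45,"fingers": 0.0},
  {"translation": [0,0,0.0],"yaw": -0.6,"fingers": 0.0},
  {"translation": [0,0,0.0],"yaw": -0.74,"fingers": 0.0},
  {"translation": [0,0,0.0],"yaw": -0.74,"fingers": 0.0},
  {"translation": [0,0,0.0],"yaw": -0.74,"fingers": 0.0},
  {"translation": [0,0,0.0],"yaw": -0.74,"fingers": 0.0},
])

```text
time: 18.7
tool_pos: [495.3, 207.2, 278.3]
eef_rot: [[-0.994, -0.108, 0.0], [-0.108, 0.994, -0.0], [-0.0, -0.0, -1.0]]
contact_force: [-0.6, 0.1, 0.3]
grip_width: 0.2
gripper_force: 0.0
```

```bash
python3 g.py;python3 - <<'E'
from h import *
st=get_state();im,d=get_image('wrist');cv2.imwrite('pics/w4.png',im)
E
```

```text
[  8.4  12.2 -41.5  98.9   8.5  72.   61.1] [-0.6  0.1  0.3] 0.2
pos [495.3 207.2 278.3] xang -173.8 shift [-0.     -0.0011  0.0783] yaw -6.289
```

View pics/w4.png

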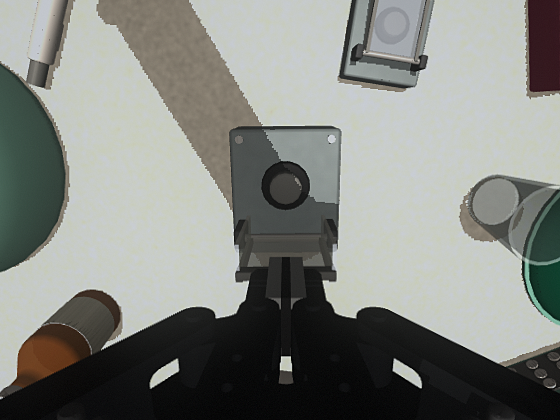

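The guard is up and its plate shows edge-on at (287,250), with the button at (287,185). I'll descend to just above the button.

>>> play_rows([
  {"translation": [0,-0.001,0.03],"yaw": 0,"fingers": 0.0},
  {"translation": [0,-0.001,0.06],"yaw": 0,"fingers": 0.0},
  {"translation": [0,-0.001,0.09],"yaw": 0,"fingers": 0.0},
  {"translation": [0,-0.001,0.12],"yaw": 0,"fingers": 0.0},
  {"translation": [0,-0.001,0.15],"yaw": 0,"fingers": 0.0},
  {"translation": [0,-0.001,0.175],"yaw": 0,"fingers": 0.0},
  {"translation": [0,-0.001,0.195],"yaw": 0,"fingers": 0.0},
  {"translation": [0,-0.001,0.195],"yaw": 0,"fingers": 0.0},
])

```text
time: 19.55
tool_pos: [493.3, 205.2, 80.7]
eef_rot: [[-0.994, -0.109, -0.005], [-0.109, 0.994, -0.002], [0.006, -0.002, -1.0]]
contact_force: [-1.4, -0.6, -0.8]
grip_width: -0.1
gripper_force: 0.0
```

```bash
python3 g.py
```

```text
[  3.4  24.7 -37.7 111.4  19.3  50.5  52. ] [-1.4 -0.6 -0.8] -0.1
pos [493.3 205.2  80.7] xang -173.7 shift [-0.0016  0.0005 -0.1193] yaw -6.287
```

>>> play_rows([
  {"translation": [-0.001,0,0],"yaw": 0,"fingers": 0.0},
  {"translation": [-0.001,0,0.004],"yaw": 0,"fingers": 0.0},
  {"translation": [-0.001,0,0.008],"yaw": 0,"fingers": 0.0},
  {"translation": [-0.001,0,0.012],"yaw": 0,"fingers": 0.0},
  {"translation": [-0.001,0,0.015],"yaw": 0,"fingers": 0.0},
  {"translation": [-0.001,0,0.0165],"yaw": 0,"fingers": 0.0},
  {"translation": [-0.001,0,0.0165],"yaw": 0,"fingers": 0.0},
  {"translation": [-0.001,0,0.0165],"yaw": 0,"fingers": 0.0},
])

```text
time: 20.35
tool_pos: [497.6, 207.0, 70.7]
eef_rot: [[-0.994, -0.11, 0.003], [-0.11, 0.994, -0.002], [-0.003, -0.002, -1.0]]
contact_force: [-5.9, -3.5, 27.4]
grip_width: -0.1
gripper_force: 13.5
```

```bash
python3 g.py
```

```text
[  2.8  25.7 -37.2 111.6  20.5  49.2  51.1] [-5.9 -3.5 27.4] -0.1
pos [497.6 207.   70.7] xang -173.7 shift [ 0.0019 -0.0009 -0.1293] yaw -6.287
```

The force is 27 N but the tip stands at 70.7 mm, so it may be catching the bezel or may already be fully down. I'll check the button's centre from the last wrist view.

Run:
```python
from h import *
im=cv2.imread('pics/w4.png');g=cv2.cvtColor(im,cv2.COLOR_BGR2GRAY)[150:220,250:325]
c=get_calibration('wrist');K=np.array([[c['fx'],0,c['cx']],[0,c['fy'],c['cy']],[0,0,1]])
R=np.array([[-.994,-.108,0],[-.108,.994,0],[0,0,-1]]);t=np.array([495.3,207.2,278.3]);T=np.array(c['tool_from_camera'])
def ray(uv,z):
    p=cv2.undistortPoints(np.array([[uv]],float),K,np.array(c['dist_coeffs']))[0,0]
    o=R@T[:3,3]+t; d=R@T[:3,:3]@np.array([p[0],-p[1],-1]); return (o+d*(z-o[2])/d[2]).round(1)
_,b=cv2.threshold(g,75,255,cv2.THRESH_BINARY_INV)
cs,_=cv2.findContours(b,cv2.RETR_CCOMP,cv2.CHAIN_APPROX_NONE)
for k in cs:
    if len(k)<25: continue
    (u,v),r=cv2.minEnclosingCircle(k); u+=250;v+=150
    print((round(u),round(v)),round(r,1),[ (z,ray((u,v),z),round(np.linalg.norm(ray((u+r,v),z)-ray((u,v),z)),1)) for z in (55,73)])
cv2.imwrite('pics/w4c.png',cv2.resize(im[140:230,240:335],None,fx=6,fy=6))
```

```text
(281, 214) 6.1 [(55, array([534.6, 206.5,  55. ]), np.float64(6.2)), (73, array([529.4, 206.1,  73. ]), np.float64(6.0))]
(298, 212) 13.0 [(55, array([530.1, 224. ,  55. ]), np.float64(13.4)), (73, array([525.1, 222.8,  73. ]), np.float64(12.7))]
(316, 200) 8.1 [(55, array([515.5, 240.8,  55. ]), np.float64(8.2)), (73, array([511.1, 238.7,  73. ]), np.float64(7.8))]
(285, 185) 24.8 [(55, array([503.7, 207.4,  55. ]), np.float64(24.9)), (73, array([499.9, 207. ,  73. ]), np.float64(23.7))]
(298, 184) 7.0 [(55, array([500.6, 219.5,  55. ]), np.float64(7.0)), (73, array([497. , 218.5,  73. ]), np.float64(6.6))]
```

View pics/w4c.png

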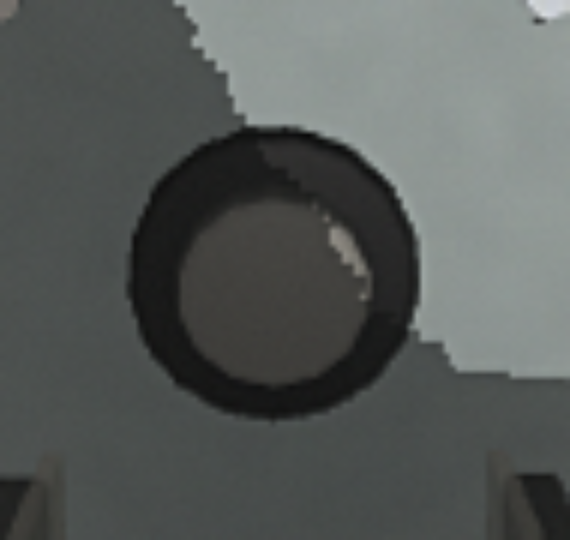

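The cap's centre is at about (503, 207). I was 5 mm short in x, so the 22 mm pad overhung the cap's front edge onto the bezel. I'll lift and recentre before pressing again.

>>> play_rows([
  {"translation": [0,0,-0.005],"yaw": 0,"fingers": 0.0},
  {"translation": [0,0,-0.012],"yaw": 0,"fingers": 0.0},
  {"translation": [-0.005,0,-0.012],"yaw": 0,"fingers": 0.0},
  {"translation": [-0.005,0,-0.012],"yaw": 0,"fingers": 0.0},
  {"translation": [-0.005,0,-0.012],"yaw": 0,"fingers": 0.0},
  {"translation": [-0.005,0,-0.012],"yaw": 0,"fingers": 0.0},
  {"translation": [-0.005,0,-0.012],"yaw": 0,"fingers": 0.0},
  {"translation": [-0.005,0,-0.012],"yaw": 0,"fingers": 0.0},
])

```text
time: 21.15
tool_pos: [501.1, 207.0, 78.6]
eef_rot: [[-0.994, -0.11, -0.0], [-0.11, 0.994, -0.0], [0.0, -0.0, -1.0]]
contact_force: [-0.3, 0.4, 0.7]
grip_width: 0.1
gripper_force: 0.0
```

```bash
python3 g.py
```

```text
[  3.2  25.4 -37.4 110.7  19.8  50.4  51.9] [-0.3  0.4  0.7] 0.1
pos [501.1 207.   78.6] xang -173.7 shift [ 0.0058 -0.0003 -0.1214] yaw -6.286
```

>>> play_rows([
  {"translation": [0,0,0.003],"yaw": 0,"fingers": 0.0},
  {"translation": [0,0,0.006],"yaw": 0,"fingers": 0.0},
  {"translation": [0,0,0.007],"yaw": 0,"fingers": 0.0},
  {"translation": [0,0,0.007],"yaw": 0,"fingers": 0.0},
  {"translation": [0,0,0.007],"yaw": 0,"fingers": 0.0},
  {"translation": [0,0,0.007],"yaw": 0,"fingers": 0.0},
  {"translation": [0,0,0.007],"yaw": 0,"fingers": 0.0},
  {"translation": [0,0,0.007],"yaw": 0,"fingers": 0.0},
])

```text
time: 21.95
tool_pos: [501.6, 207.2, 72.0]
eef_rot: [[-0.994, -0.11, 0.001], [-0.11, 0.994, 0.0], [-0.001, 0.0, -1.0]]
contact_force: [-0.7, 0.7, 4.9]
grip_width: -0.1
gripper_force: 2.1
```

```bash
python3 g.py
```

```text
[  2.9  26.  -37.2 111.   20.3  49.6  51.5] [-0.7  0.7  4.9] -0.1
pos [501.6 207.2  72. ] xang -173.7 shift [ 0.0061 -0.0004 -0.128 ] yaw -6.286
```

>>> play_rows([
  {"translation": [0,0,0.002],"yaw": 0,"fingers": 0.0},
  {"translation": [0,0,0.002],"yaw": 0,"fingers": 0.0},
  {"translation": [0,0,0.002],"yaw": 0,"fingers": 0.0},
  {"translation": [0,0,0.002],"yaw": 0,"fingers": 0.0},
  {"translation": [0,0,0.002],"yaw": 0,"fingers": 0.0},
  {"translation": [0,0,0.002],"yaw": 0,"fingers": 0.0},
  {"translation": [0,0,0.002],"yaw": 0,"fingers": 0.0},
  {"translation": [0,0,0.002],"yaw": 0,"fingers": 0.0},
])

```text
time: 22.75
tool_pos: [501.6, 207.2, 71.0]
eef_rot: [[-0.994, -0.11, 0.001], [-0.11, 0.994, -0.001], [-0.001, -0.001, -1.0]]
contact_force: [-2.0, -1.3, 12.4]
grip_width: 0.1
gripper_force: 6.4
```

>>> play_rows([
  {"translation": [0,0,0.002],"yaw": 0,"fingers": 0.0},
  {"translation": [0,0,0.002],"yaw": 0,"fingers": 0.0},
  {"translation": [0,0,0.002],"yaw": 0,"fingers": 0.0},
  {"translation": [0,0,0.002],"yaw": 0,"fingers": 0.0},
  {"translation": [0,0,0.002],"yaw": 0,"fingers": 0.0},
  {"translation": [0,0,0.002],"yaw": 0,"fingers": 0.0},
  {"translation": [0,0,0.002],"yaw": 0,"fingers": 0.0},
  {"translation": [0,0,0.002],"yaw": 0,"fingers": 0.0},
])

```text
time: 23.55
tool_pos: [501.7, 207.2, 70.7]
eef_rot: [[-0.994, -0.11, 0.001], [-0.11, 0.994, -0.002], [-0.001, -0.002, -1.0]]
contact_force: [-6.8, -3.4, 26.9]
grip_width: -0.1
gripper_force: 12.9
```

There is a hard stop at about 70.8 mm at both x positions. I'll back off to 75 mm to see whether the spring force is still there, which would mean the tips reach below the nominal TCP.

>>> play_rows([
  {"translation": [0,0,-0.0075],"yaw": 0,"fingers": 0.0},
  {"translation": [0,0,-0.0075],"yaw": 0,"fingers": 0.0},
  {"translation": [0,0,-0.0075],"yaw": 0,"fingers": 0.0},
  {"translation": [0,0,-0.0075],"yaw": 0,"fingers": 0.0},
  {"translation": [0,0,-0.0075],"yaw": 0,"fingers": 0.0},
  {"translation": [0,0,-0.0075],"yaw": 0,"fingers": 0.0},
  {"translation": [0,0,-0.0075],"yaw": 0,"fingers": 0.0},
  {"translation": [0,0,-0.0075],"yaw": 0,"fingers": 0.0},
])

```text
time: 24.35
tool_pos: [501.4, 207.1, 75.2]
eef_rot: [[-0.994, -0.11, 0.0], [-0.11, 0.994, 0.0], [-0.0, 0.0, -1.0]]
contact_force: [1.2, 1.0, 1.6]
grip_width: -0.1
gripper_force: 1.2
```

Run:
```python
from h import *
for i in range(1):
    s=get_state();print(s['contact_force'],s['gripper_force'],s['tool_pos'])
im,d=get_image('scene');cv2.imwrite('pics/s3.png',cv2.resize(im[150:240,290:380],None,fx=6,fy=6))
```

```text
[1.22817637 1.04763058 1.55986004] 1.2061524018645287 [501.40254182 207.0514556   75.20483023]
```

View pics/s3.png

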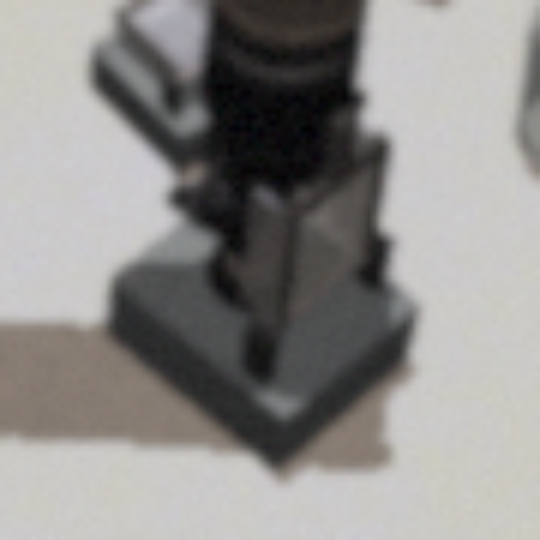

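At 75.2 mm the pads still carry 1.2 N, though they read 0 at 78.6 mm. So the tips reach about 4 mm below the nominal TCP, and the hard stop was the button fully down. The guard is still upright at (330,240) in the crop. I'll retreat straight up.

>>> play_rows([
  {"translation": [0,0,-0.02],"yaw": 0,"fingers": 0.0},
  {"translation": [0,0,-0.05],"yaw": 0,"fingers": 0.0},
  {"translation": [0,0,-0.08],"yaw": 0,"fingers": 0.0},
  {"translation": [0,0,-0.11],"yaw": 0,"fingers": 0.0},
  {"translation": [0,0,-0.14],"yaw": 0,"fingers": 0.0},
  {"translation": [0,0,-0.17],"yaw": 0,"fingers": 0.0},
  {"translation": [0,0,-0.2],"yaw": 0,"fingers": 0.0},
  {"translation": [0,0,-0.2],"yaw": 0,"fingers": 0.0},
])

```text
time: 25.2
tool_pos: [502.3, 207.8, 278.6]
eef_rot: [[-0.994, -0.11, 0.005], [-0.11, 0.994, 0.001], [-0.005, 0.001, -1.0]]
contact_force: [-0.1, -0.6, -1.4]
grip_width: 0.0
gripper_force: 0.0
```

Run:
```python
from h import *
print(get_state()['tool_pos'])
im,d=get_image('scene');P=pts('scene',d)
y=np.radians(6.6);ex=np.array([np.cos(y),np.sin(y)]);ey=np.array([-ex[1],ex[0]]);h=np.array([547.1,212.1])
q=np.stack([(P[...,:2]-h)@ex,(P[...,:2]-h)@ey,P[...,2]-88],-1)
m=(d>0)&(abs(q[...,1])<33)&(abs(q[...,0])<60)&(q[...,2]>20)&(q[...,2]<130)
print('guard pts',m.sum(),'angle',np.median(np.arctan2(q[m][:,2],-q[m][:,0])))
tp,td=get_image('top');T=pts('top',td)
k=(td>0)&(T[...,2]>150)&(T[...,2]<195)&(np.hypot(T[...,0]-528,T[...,1]+183)<60)
print(cv2.minAreaRect(T[k][:,:2].astype(np.float32)))
for nm,c in [('bottle',(705,-20)),('jar',(505,-456)),('beaker',(500,450))]:
    k=(td>0)&(np.hypot(T[...,0]-c[0],T[...,1]-c[1])<60)&(T[...,2]>30)&(T[...,2]<180);p=T[k];print(nm,p.min(0).round(),p.max(0).round())
```

```text
[502.34181921 207.77624764 278.61076346]
guard pts 273 angle 1.5850784232773611
((529.1483154296875, -183.8983612060547), (77.89164733886719, 19.483970642089844), 21.059825897216797)
bottle [673. -54.  31.] [736.  13. 176.]
jar [ 469. -494.   32.] [ 543. -420.  108.]
beaker [467. 415.  30.] [546. 496. 106.]
```

The guard stands at about 1.59 rad, the knob is unchanged, and the bottle, jar and beaker have not moved. I'm handing in.

```bash
python3 -c "
from plant import *
print(hand_in())"
```

```text
the job is handed in; nothing more can be done
None
```

I've handed the job in at about 25 s: the knob was turned until its ratchet slipped (about 0.6 rad at 0.5 N m), then the guard was flipped up and stayed up, and the button was pressed to its stop (twice, to be sure) and let go, with the bottle, jar and beaker unmoved.

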